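# Issue one buzzer from the plunger feeder to the blue kit spot

## Task

Press the red plunger of the parts feeder all the way down once and let it spring back, so that one black buzzer slides out on the bench. Then push that buzzer over the bench with the fingertips, without lifting or tipping it, until it lies wholly on the blue round spot, and leave it there. The other two buzzers stay in the feeder, and everything else on the bench stays where it is.

Things in the scene. Friction and masses are not known exactly. Their poses are not given: they have to be found in the camera images.
- feeder: Fixed bench feeder: clear open-topped magazine (42 x 42 mm, 52 high) with a stack of three buzzers, a blue housing behind it. Origin on the bench under the magazine's vertical axis; x points level out of the outlet (front), z up. Front face at x = 21 mm, 17 mm high outlet below it; the housing reaches back to x = -95 mm, is 52 mm wide, 44 high.
- landing (a point): Point on the bench 70 mm ahead (x) of the feeder's origin. Pressing the plunger drives a flat blade (32 mm wide, up to 13 mm high) forward by 3.2 times its travel, which pushes the lowest buzzer out; at full press its centre is about here, some mm farther if pressed fast. On release the blade goes back in and the other buzzers drop by one.
- plunger (a joint): Travel of the plunger in m: 0 up (rest), 0.022 fully down on its stop. Spring return: about 3 N to start, 9 N at full travel, plus 25 N per m/s of damping.
- plunger_top (a point): Centre of the flat top of the red plunger cap (34 mm diameter), which moves with it: 82 mm above the bench when up, 60 mm when down; 60 mm behind the feeder's origin (feeder x = -60 mm, y = 0).
- buzzer: The lowest buzzer, the one that comes out first: flat black plastic cylinder, 32 mm diameter, 14 mm high, about 30 g, small white dot on top. Origin at the centre of its underside, z up. At the start it stands on the bench at the bottom of the magazine.
- buzzer2: Second buzzer, alike, at the start on top of the first; stays in the magazine.
- buzzer3: Third buzzer, alike, at the start the top of the stack (its top 42 mm above the bench); stays in the magazine.
- blue_spot: Blue round spot, 90 mm diameter, flat film on the bench (0.6 mm, no edge to catch on). Origin at its centre. It lies to the left or right of the outlet, the yellow one on the other side.
- yellow_spot: Yellow round spot of the same size, for another kit. Origin at its centre.
- relay: White relay block with an orange stripe, 28 x 22 x 18 mm, lying on the yellow spot. Leave alone. Origin under its centre.
- solder_spool: Grey and silver solder spool standing upright, 56 mm diameter, 42 mm high. Leave alone. Origin under its centre.
- screwdriver: Yellow-handled screwdriver lying on the bench, 170 mm long. Leave alone.
- cutters: Red-handled side cutters lying on the bench, about 125 mm long, 12 mm high. Leave alone.
- flux_bottle: Small green bottle with white cap, 36 mm diameter, 70 mm high. Leave alone. Origin under its centre.
- tape_roll: Amber roll of tape lying flat, 76 mm outer diameter, 19 mm high. Leave alone. Origin under its centre.
- circuit_board: Blue circuit board with parts on it, 100 x 150 mm, about 22 mm high. Leave alone. Origin under its centre.
Things that resemble listed ones, but are neither listed nor needed, are in the scene too. What is shaped like the feeder but green is not meant.

How it is judged:
By the outcome, as a careful person would: the job done as asked, in the order asked, and still so for the second after the job is handed in, with the robot touching nothing.
It also fails if it takes over 45 s, if anything falls off the work surface, if the arm or the gripper's body presses on something with over 40 N, if the wrist force passes 120 N, or if a joint passes its speed limit or range.

## Robot

A 6-joint arm with a two-finger parallel gripper is mounted at the origin on the work surface. World frame = base frame: x ahead of the robot, y to its left, z up, the work surface at z = 0. Lengths are in mm, angles in degrees, forces in N, time in s.
With the tool pointing down it reaches from about 375 to 825 mm from the base axis. Payload 5.5 kg.
Tool frame: the origin (TCP) lies midway between the tips of the shut fingers; the grasp point (between the pads) lies 19 mm behind it; z points along the fingers, y is the line along which they close (so a half turn about z gives the same grasp; the last joint's range is limited). The gripper opens to 85 mm and grips with 20 to 120 N. Pads are 22 mm wide; open, the fingers measure 114 mm over their backs; the gripper's body (76 mm by 85 mm) begins 54 mm behind the grasp point. The pads swing forward as they close: fully open they stand 13 mm farther back than shut.
Start: joints at [66.119, 17.962, -2.699, 69.339, 0, 90], TCP at [242.898, 548.63, 231.299] pointing down, gripper open.
Joint ranges: [-152.73, 152.73], [-39.44, 99.34], [-58.76, 71.6], [-118.89, 123.64], [-81.53, 83.1], [-180, 180]. Speed limits (degrees/s): [136.94, 136.94, 172.46, 180, 180, 180].

## Interface

Orientations are given as a 3x3 rotation matrix whose columns are the frame's x, y, z axes.
In Python, from cell import state, camera, sign_off, silhouettes gives the robot as it stands.
- The arm moves only by the shell command python3 -m pendant 'ROWS'. ROWS is a JSON object of lists of equal length, an entry for each row: "jaw": the opening, from 0 (shut) to 1 (fully open); "dp": the shift along the tool's x, y, z in cm, a list of three; "angular": the turn, a rotation vector about the tool's x, y, z in degrees, a list of three. A call has 1 to 10 rows; each row shifts and turns the commanded pose from where the row before left it, along the tool's axes as they then stand; what a row does not reach is not made up. A row lasts 1/8 s, in which the tool goes at most 62.5 mm and 10.7 degrees, less where a joint would pass 70% of its speed; a pose out of reach is approached as far as the arm can. A call with a gripper value outside its range is refused whole. The fingers move at their own pace and stop on an object; the grip force is fixed at half the most. Time passes only in rows, so rows that do not move let the fingers close. It gives the time, the measured TCP pose, the force, the opening and the grip force at its end, in the units of the state.
- state(): the state, without advancing time (a new reading comes with each control period).
- camera(name): name is "scene" or "side" or "wrist"; returns a dict with "pixels" (384x512x3 uint8, blue, green, red), "fov_y" (degrees; the focal length in pixels is half the picture's height over the tangent of half this angle, whatever the lens; pixels are square), "cx", "cy" (the principal point, pixels), "world_to_cam" (4x4, takes a point from world to camera coordinates). Camera axes: x right, y down, z forward; pixel columns grow to the right and rows downward; lengths in mm; the calibration is good to about 2 mm. A picture is of the moment at which its call begins. There is no depth.
- sign_off(): hands the job in; it is judged then, once.
Trained networks look in the newest picture that a camera, given by its name, has taken for a name from the list of things; names that differ only in an ending like _2 or _b are one class to them, and where a whole thing is asked for, a point or a joint stands for the part that bears it (a point fixed in the world has none). Each returns a list of dicts, best first, with "confidence" (0 to 1); they miss things now and then, are a little off and sometimes report something else, mostly with a low value. They report only what shows in the picture. A call takes as long as a camera call. They do not tell look-alikes from the thing itself.
- silhouettes(camera, thing): "pixels" (384x512 bool, what is visible of it) and "xy" ([column, row] in pixels, amid what is visible of it).
The state is a dict: "time_s": time; "q": joint angles; "dq": joint speeds; "effort": joint torques, N m; "position": TCP position; "tool_rot": TCP orientation; "wrist_force": force on the tool from outside, world axes, zero at the start; "ft_torque": the same for the moment, N m; "width": finger opening in mm; "gripper_force": force on a finger pad.
Only numpy, scipy, OpenCV 4.12 (cv2) and the standard library are available. Lean on these libraries where they do the work, as an engineer would, in place of code of your own. Each camera call takes 0.05 s, during which the arm holds its last target. There are 200 camera calls.

## Working session

There is one attempt and no reset: what is moved stays moved. The work goes in short steps, Python scripts to look and compute and a shell command to move; the robot and the scene stay as the last step left them, time stands still between calls to the robot, and variables do not carry over. Pictures are saved under pics/ and viewed, at most 10 in all, crops included, and the job is handed in when it is done.

```bash
mkdir -p pics; ls
cat > h.py <<'E'
import numpy as np, cv2
from cell import state, camera, silhouettes
def ray(c,uv,z):
    f=c["pixels"].shape[0]/2/np.tan(np.radians(c["fov_y"])/2)
    T=np.array(c["world_to_cam"]);R,t=T[:3,:3],T[:3,3]
    d=R.T@np.array([(uv[0]-c["cx"])/f,(uv[1]-c["cy"])/f,1]);o=-R.T@t
    return o+d*(z-o[2])/d[2]
def proj(c,p):
    f=c["pixels"].shape[0]/2/np.tan(np.radians(c["fov_y"])/2)
    T=np.array(c["world_to_cam"]);q=T[:3,:3]@np.array(p)+T[:3,3]
    return np.array([c["cx"]+f*q[0]/q[2],c["cy"]+f*q[1]/q[2]])
E
python3 - <<'E'
from h import *
s=state();print(s["time_s"],s["position"],np.round(s["tool_rot"],2).tolist())
for n in("scene","side"):
    c=camera(n);cv2.imwrite(f"pics/{n}.png",c["pixels"])
    T=np.array(c["world_to_cam"]);print(n,c["fov_y"],-T[:3,:3].T@T[:3,3])
    for t,z in(("blue_spot",0),("yellow_spot",0),("plunger_top",82),("feeder",20),("buzzer",14),("relay",9),("solder_spool",21),("flux_bottle",35)):
        for r in silhouettes(n,t)[:3]: print(n,t,round(r["confidence"],2),np.round(r["xy"]),r["pixels"].sum(),np.round(ray(c,r["xy"],z)))
a=cv2.imread("pics/scene.png");cv2.imwrite("pics/scene_b.png",cv2.resize(a,(800,600)))
a=cv2.imread("pics/side.png");cv2.imwrite("pics/side_b.png",cv2.resize(a,(800,600)))
E
```

```text
pics
0.0 [242.65714033 548.12071381 230.44631381] [[-0.91, 0.4, -0.0], [0.4, 0.91, -0.0], [-0.0, -0.0, -1.0]]
scene 46.17875315439601 [1384.15059932 -406.21280304 1010.40273566]
scene blue_spot 0.81 [323. 193.] 487 [618. 209.   0.]
scene yellow_spot 0.71 [201. 238.] 486 [ 608. -193.    0.]
scene yellow_spot 0.66 [301. 146.] 298 [393. 266.   0.]
scene plunger_top 0.64 [339. 131.] 87 [467. 360.  82.]
scene feeder 0.93 [231. 189.] 702 [488. -42.  20.]
scene feeder 0.75 [342. 145.] 787 [473. 376.  20.]
scene buzzer 0.64 [237. 198.] 49 [524. -39.  14.]
scene relay 0.42 [194. 235.] 99 [ 592. -208.    9.]
scene relay 0.3 [324. 196.] 435 [637. 200.   9.]
scene solder_spool 0.78 [300. 149.] 279 [426. 241.  21.]
scene flux_bottle 0.47 [372. 166.] 190 [618. 389.  35.]
side 56.271707007297785 [ 360.93787921 -730.85030945  602.626101  ]
side blue_spot 0.8 [250. 172.] 348 [620. 181.   0.]
side blue_spot 0.69 [348. 242.] 450 [ 760. -188.    0.]
side yellow_spot 0.76 [291. 263.] 718 [ 602. -211.    0.]
side plunger_top 0.67 [221. 204.] 163 [478. -58.  82.]
side feeder 0.9 [198. 143.] 774 [490. 382.  20.]
side feeder 0.71 [233. 217.] 1395 [511. -40.  20.]
side buzzer 0.41 [248. 209.] 45 [559. -12.  14.]
side relay 0.61 [290. 258.] 152 [ 603. -203.    9.]
side relay 0.53 [329. 351.] 4131 [ 587. -432.    9.]
side solder_spool 0.83 [187. 170.] 336 [430. 217.  21.]
side solder_spool 0.67 [234. 217.] 1386 [514. -42.  21.]
side flux_bottle 0.5 [235. 136.] 168 [618. 367.  35.]
side flux_bottle 0.25 [288. 261.] 142 [ 584. -233.   35.]
```

View pics/scene_b.png

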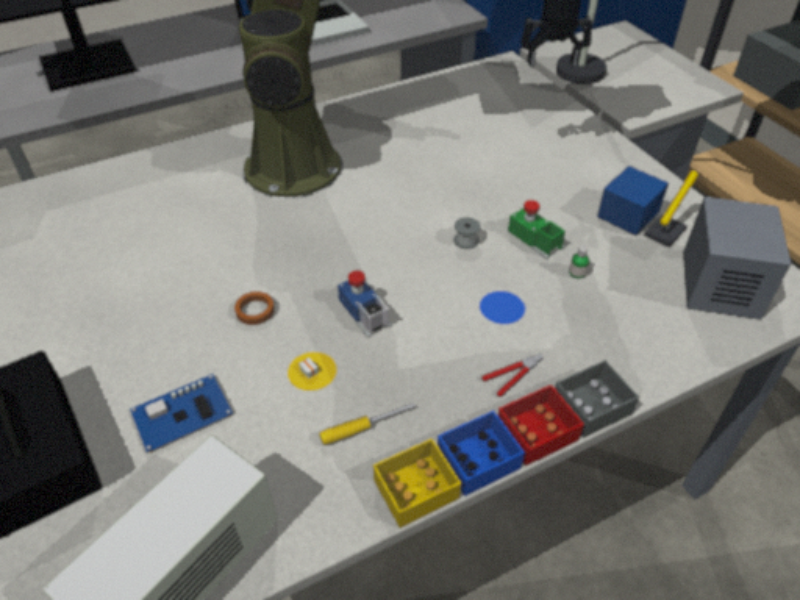

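View pics/side_b.png

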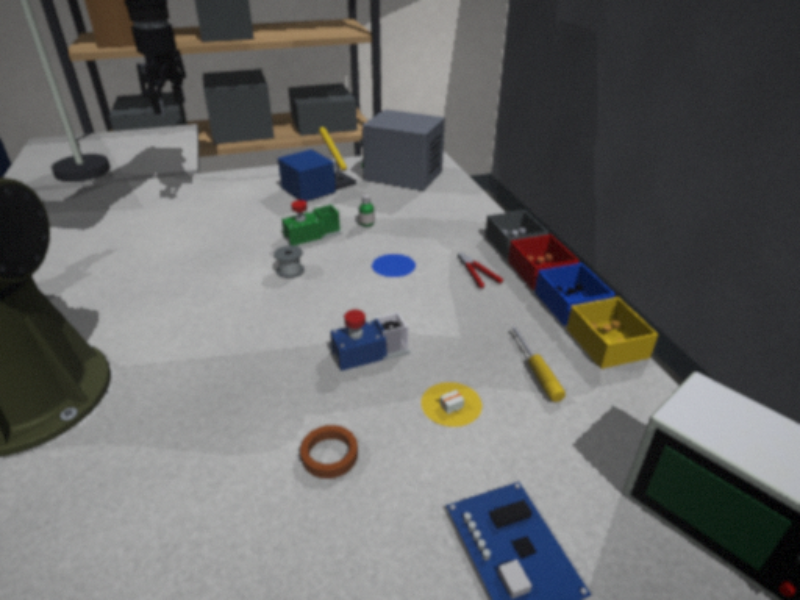

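Scene (800x600): the blue feeder with the clear magazine and red plunger is at (360,300), and a green look-alike is at (537,228), which I reject because of its colour. The blue spot is at (502,307), and the yellow spot with the relay is at (312,370). The two cameras' silhouette centres disagree by about 28 mm, so I'll segment by colour and compare.

```bash
cat >> h.py <<'E'
def blobs(img,lo,hi,amin=15):
    hsv=cv2.cvtColor(img,cv2.COLOR_BGR2HSV)
    m=cv2.inRange(hsv,np.array(lo),np.array(hi))
    n,l,st,ce=cv2.connectedComponentsWithStats(m)
    return [(st[i,4],ce[i],st[i,:4]) for i in range(1,n) if st[i,4]>=amin]
E
python3 - <<'E'
from h import *
for n in("scene","side"):
    c=camera(n);im=c["pixels"]
    print(n,c["cx"],c["cy"])
    for nm,lo,hi,z in(("blue",(105,130,90),(125,255,255),0),("red",(0,170,90),(6,255,255),78),("red2",(172,150,90),(180,255,255),78),("yel",(22,150,90),(32,255,255),0)):
        for a,ce,bb in blobs(im,lo,hi): print(nm,a,np.round(ce,1),bb,np.round(ray(c,ce,z)))
    print("base px",proj(c,(0,0,0)), "tcp",proj(c,state()["position"]))
c=camera("wrist");cv2.imwrite("pics/w0.png",c["pixels"]);T=np.array(c["world_to_cam"]);print(-T[:3,:3].T@T[:3,3],T[:3,:3].round(2),c["fov_y"])
a=cv2.imread("pics/side.png")[180:290,190:340];b=cv2.imread("pics/scene.png")[160:270,180:330]
cv2.imwrite("pics/crop.png",cv2.resize(np.vstack([a,b]),(750,1100)[::1],interpolation=cv2.INTER_CUBIC)) if 0 else cv2.imwrite("pics/crop.png",cv2.resize(np.hstack([a,b]),(798,293),interpolation=cv2.INTER_CUBIC))
E
```

```text
scene 257.30516300876064 192.75772786834273
blue 564 [406.7 119.6] [388 107  39  26] [448. 684.   0.]
blue 122 [227.5 188.8] [218 182  20  15] [464. -45.   0.]
blue 436 [321.1 196.4] [308 187  28  20] [628. 197.   0.]
blue 1126 [114.9 265.6] [ 85 242  61  46] [ 586. -434.    0.]
blue 1480 [308.6 288.4] [281 264  55  52] [887.  -9.   0.]
red 41 [339.7 131.7] [336 129   8   7] [469. 363.  78.]
red 56 [227.8 177.5] [224 174   9   8] [493. -52.  78.]
red 44 [321.  237.2] [310 233  24  10] [810.  70.  78.]
red 48 [327.6 243.9] [319 236  19  17] [836.  73.  78.]
red 1012 [347.6 270.5] [320 248  53  49] [927.  72.  78.]
red2 16 [329.6 277.3] [327 273   6   9] [923.  21.  78.]
red2 16 [342.9 289.2] [339 287   9   6] [965.  31.  78.]
yel 197 [434.7 125.3] [423 109  24  35] [521. 750.   0.]
yel 445 [199.9 237.7] [185 226  30  24] [ 604. -195.    0.]
yel 258 [220.2 275. ] [205 267  32  17] [ 745. -195.    0.]
yel 1738 [266.7 308.1] [239 281  56  56] [ 887. -131.   -0.]
base px [187.13788494 107.27569974] tcp [352.5103995   45.01366152]
side 252.7986485669674 191.021401348678
blue 262 [195.6 102
[... 284 characters left out ...]
90.9 131.5] [188 129   7   6] [468. 359.  78.]
red 249 [341.6 159.8] [328 151  31  20] [856.  53.  78.]
red 24 [303.3 175.1] [299 169  10  14] [719.   9.  78.]
red 78 [226.7 203.2] [222 199  11  10] [494. -54.  78.]
red2 19 [356.7 168.8] [349 167  16   4] [873.  -3.  78.]
yel 111 [212.2  93.7] [205  81  16  27] [639. 889.   0.]
yel 1009 [394.1 213.2] [366 190  55  45] [ 931. -122.    0.]
yel 240 [350.4 242.2] [340 228  21  28] [ 765. -189.    0.]
yel 607 [288.4 258.9] [270 245  38  27] [ 602. -198.    0.]
base px [ 16.51720896 252.8485908 ] tcp [109.7175777   73.49610305]
[179.53266151 576.07330681 373.53422347] [[ 0.4   0.91  0.  ]
 [ 0.88 -0.39  0.27]
 [ 0.25 -0.11 -0.96]] 63.1053236731608
```

View pics/crop.png

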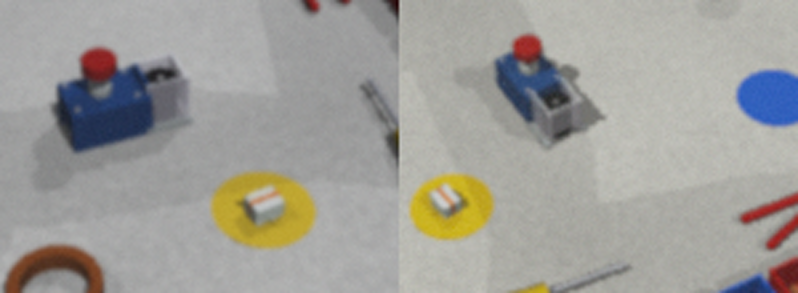

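Crop: the blue feeder's magazine front points away from the plunger toward world +x, turned slightly toward +y, and black buzzers are in the open magazine. The cameras now agree: plunger (493,-53) and blue spot (628,197). I'll go above and look from close by.

```bash
python3 -m pendant '{"jaw":[0,0,0,0,0,0,0,0,0,0],"dp":[[0,0,0],[0,0,0],[0,0,0],[0,0,0],[0,0,0],[0,0,0],[0,0,0],[-5.5,2.6,0.3],[-5.5,2.6,0.3],[-5.5,2.6,0.3]],"angular":[[0,0,9.45],[0,0,9.45],[0,0,9.45],[0,0,9.45],[0,0,9.45],[0,0,9.45],[0,0,9.45],[0,0,0],[0,0,0],[0,0,0]]}'
python3 -m pendant '{"jaw":[0,0,0,0,0,0,0,0,0],"dp":[[-5.5,2.6,0.3],[-5.5,2.6,0.3],[-5.5,2.6,0.3],[-5.5,2.6,0.3],[-5.5,2.6,0.3],[-5.5,2.6,0.3],[-5.5,2.6,0.3],[-5.5,2.6,0.3],[0,0,0]],"angular":[[0,0,0],[0,0,0],[0,0,0],[0,0,0],[0,0,0],[0,0,0],[0,0,0],[0,0,0],[0,0,0]]}'
python3 - <<'E'
from h import *
s=state();print(s["time_s"],s["position"],np.round(s["tool_rot"],3).tolist(),s["width"])
c=camera("wrist");im=c["pixels"]
for a,ce,bb in blobs(im,(0,150,70),(8,255,255),100): print("red",a,ce,bb,ray(c,ce,82))
for t,z in(("buzzer",42),("feeder",20)):
    for r in silhouettes("wrist",t)[:3]: print(t,r["confidence"],r["xy"],r["pixels"].sum(),ray(c,r["xy"],z))
cv2.imwrite("pics/w1.png",im)
E
```

```text
time_s: 2.3
position: [321.3, 382.1, 222.2]
tool_rot: [[-0.0, 1.0, 0.0], [1.0, 0.0, 0.0], [0.0, 0.0, -1.0]]
wrist_force: [0.6, 0.8, -0.1]
width: -0.0
gripper_force: 0.0
time_s: 3.42
position: [529.8, -60.1, 197.9]
tool_rot: [[0.006, 1.0, 0.0], [1.0, -0.006, -0.001], [-0.001, 0.0, -1.0]]
wrist_force: [-0.6, 0.3, 0.3]
width: 0.2
gripper_force: 0.0
3.425 [529.82820201 -60.1310752  197.89894568] [[0.006, 1.0, 0.0], [1.0, -0.006, -0.001], [-0.001, 0.0, -1.0]] 0.17040428618353337
red 369 [504.41463415  18.58536585] [496   0  16  38] [713.229468    65.58051901  82.        ]
red 1026 [216.43762183 173.33918129] [199 155  36  37] [493.98373732 -51.334898    82.        ]
buzzer 0.81 [283.6, 158.0] 854 [553.82700747 -45.79118694  42.        ]
buzzer 0.21 [234.3, 158.0] 5707 [506.27506231 -45.53339959  42.        ]
feeder 0.69 [236.1, 155.7] 5668 [506.45210847 -47.12714442  20.        ]
```

View pics/w1.png

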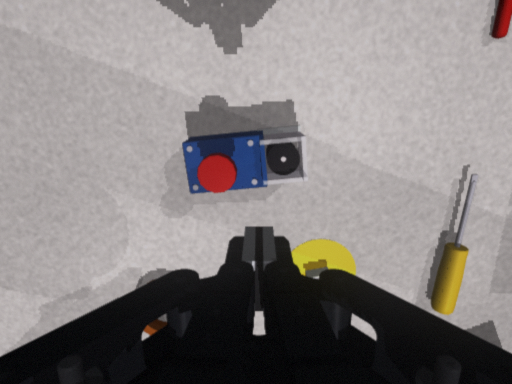

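The close-up shows the plunger at (216,173), which is world (494,-51.5), and the top buzzer with its white dot at (284,158), world (554,-46). The distance is 60.1 mm, as specified, so the feeder yaw is about 5°. The landing point should be near (623,-40). Next I'll press.

```bash
python3 -m pendant '{"jaw":[0,0,0,0,0,0],"dp":[[0.85,-3.6,0],[0,0,3.5],[0,0,3.5],[0,0,3.2],[0,0,0],[0,0,0]],"angular":[[0,0,0],[0,0,0],[0,0,0],[0,0,0],[0,0,0],[0,0,0]]}'
python3 -m pendant '{"jaw":[0,0,0,0,0,0,0,0,0],"dp":[[0,0,0.4],[0,0,0.3],[0,0,0.3],[0,0,0.3],[0,0,0.3],[0,0,0.3],[0,0,0.3],[0,0,0.3],[0,0,0.3]],"angular":[[0,0,0],[0,0,0],[0,0,0],[0,0,0],[0,0,0],[0,0,0],[0,0,0],[0,0,0],[0,0,0]]}'
python3 -c "
from h import *
s=state();print(s['position'],s['wrist_force'])"
```

```text
time_s: 4.32
position: [493.1, -47.2, 97.5]
tool_rot: [[-0.001, 1.0, 0.001], [1.0, 0.001, -0.0], [-0.0, 0.001, -1.0]]
wrist_force: [1.1, -0.6, 0.1]
width: -0.2
gripper_force: 0.0
time_s: 5.45
position: [492.6, -48.1, 68.8]
tool_rot: [[0.001, 1.0, 0.0], [1.0, -0.001, -0.0], [-0.0, 0.0, -1.0]]
wrist_force: [-2.9, 0.0, 9.9]
width: -0.1
gripper_force: 4.7
[492.57659376 -48.07685236  68.82547468] [-2.93284875  0.03318322  9.87951515]
```

```bash
python3 -m pendant '{"jaw":[0,0,0,0,0,0],"dp":[[0,0,0.3],[0,0,0.3],[0,0,0.3],[0,0,0.2],[0,0,0],[0,0,0]],"angular":[[0,0,0],[0,0,0],[0,0,0],[0,0,0],[0,0,0],[0,0,0]]}'
python3 -c "
from h import *
s=state();print(s['position'],s['wrist_force'])"
```

```text
time_s: 6.2
position: [492.6, -48.1, 59.8]
tool_rot: [[0.001, 1.0, 0.001], [1.0, -0.001, -0.0], [-0.0, 0.001, -1.0]]
wrist_force: [-10.2, 0.4, 29.5]
width: 0.1
gripper_force: 14.7
[492.62393548 -48.13241749  59.81658795] [-10.16885599   0.35998758  29.46617571]
```

Plunger is on its stop (z 59.8, 29 N). I'll release it and look.

```bash
python3 -m pendant '{"jaw":[0,0,0,0,0,0,0,0,0,0],"dp":[[0,0,-0.4],[0,0,-0.6],[0,0,-0.8],[0,0,-1],[0,0,-3],[0,0,-4],[0,0,-4],[-1.5,4,0],[-1.5,4,0],[0,2,0]],"angular":[[0,0,0],[0,0,0],[0,0,0],[0,0,0],[0,0,0],[0,0,0],[0,0,0],[0,0,0],[0,0,0],[0,0,0]]}'
python3 - <<'E'
from h import *
s=state();print(s["position"])
c=camera("wrist");im=c["pixels"]
for t,z in(("buzzer",14),):
    for r in silhouettes("wrist",t)[:3]: print(t,r["confidence"],r["xy"],r["pixels"].sum(),ray(c,r["xy"],z))
for a,ce,bb in blobs(im,(0,150,70),(8,255,255),100): print("red",a,ce,bb,ray(c,ce,82))
cv2.imwrite("pics/w2.png",im)
E
```

```text
time_s: 7.45
position: [594.4, -79.0, 195.5]
tool_rot: [[0.002, 1.0, 0.001], [1.0, -0.002, -0.0], [-0.0, 0.001, -1.0]]
wrist_force: [0.8, -0.4, -0.0]
width: -0.1
gripper_force: 0.0
[594.39129131 -79.03296609 195.50813079]
buzzer 0.88 [287.4, 130.8] 778 [623.75473499 -40.97006141  14.        ]
buzzer 0.59 [216.4, 137.7] 833 [550.86699001 -47.92146223  14.        ]
red 171 [439.6374269    7.65497076] [434   0  13  17] [726.70828553  54.31780992  82.        ]
red 103 [483.29126214   4.04854369] [478   0  12  11] [758.18756873  56.64925912  82.        ]
red 1153 [137.55767563 151.75281873] [118 132  41  39] [494.67841444 -51.48217574  82.        ]
```

View pics/w2.png

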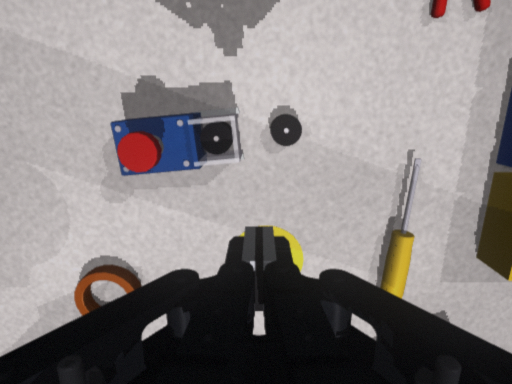

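The buzzer stands alone on the bench at (287,131), world (624,-41), as predicted. The plunger is up, and another buzzer shows in the magazine at (216,138). I'll descend behind it (−y side) with the jaws slightly open, to push it cradled between both fingertips.

```bash
python3 -m pendant '{"jaw":[0.25,0.25,0.25,0.25,0.25,0.25,0.25],"dp":[[0,2.9,0],[0,0,5.5],[0,0,5.5],[0,0,5.0],[0,0,2.0],[0,0,0],[0,0,0]],"angular":[[0,0,0],[0,0,0],[0,0,0],[0,0,0],[0,0,0],[0,0,0],[0,0,0]]}'
python3 - <<'E'
from h import *
print(np.mean([state()["position"] for _ in range(10)],axis=0))
c=camera("wrist");im=c["pixels"]
for r in silhouettes("wrist","buzzer")[:3]: print(r["confidence"],r["xy"],r["pixels"].sum(),ray(c,r["xy"],14))
cv2.imwrite("pics/w3.png",im)
E
```

```text
time_s: 8.43
position: [622.1, -78.1, 16.7]
tool_rot: [[0.0, 1.0, 0.001], [1.0, -0.0, -0.0], [-0.0, 0.001, -1.0]]
wrist_force: [0.4, -0.4, -0.6]
width: 21.5
gripper_force: 0.0
[622.08935047 -78.08542608  16.6784773 ]
0.88 [90.6, 188.0] 2852 [541.03448789 -50.39229062  14.        ]
0.73 [257.8, 168.0] 3584 [621.48653555 -40.56370914  14.        ]
```

View pics/w3.png

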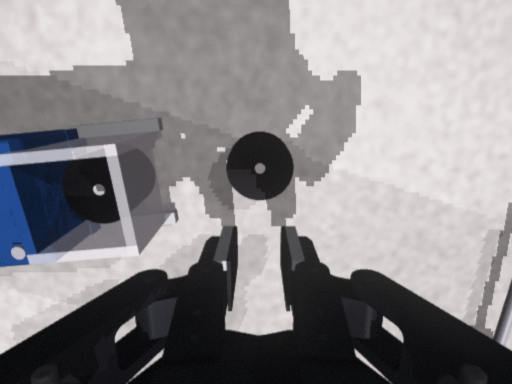

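The buzzer is centred at (258,168) between the fingertips (midpoint column about 259), and the feeder is clear. I'll lower to the bench and start pushing.

```bash
python3 -m pendant '{"jaw":[0.25,0.25,0.25,0.25,0.25,0.25,0.25,0.25,0.25,0.25],"dp":[[0,0,0.8],[0,0,0.5],[0.5,0,0],[0.5,0,0],[0.5,0,0],[0.6,0.02,0],[0.8,0.02,0],[0.8,0.02,0],[0.8,0.02,0],[0,0,0]],"angular":[[0,0,0],[0,0,0],[0,0,0],[0,0,0],[0,0,0],[0,0,0],[0,0,0],[0,0,0],[0,0,0],[0,0,0]]}'
python3 - <<'E'
from h import *
print(np.mean([state()["position"] for _ in range(10)],axis=0))
c=camera("wrist");im=c["pixels"]
for r in silhouettes("wrist","buzzer")[:3]: print(r["confidence"],r["xy"],r["pixels"].sum(),ray(c,r["xy"],14))
cv2.imwrite("pics/w4.png",im)
E
```

```text
time_s: 9.78
position: [622.4, -32.3, 2.3]
tool_rot: [[-0.0, 1.0, -0.0], [1.0, 0.0, 0.0], [0.0, -0.0, -1.0]]
wrist_force: [0.7, 0.3, -0.0]
width: 21.2
gripper_force: 0.0
[622.39070635 -32.25426998   2.30390458]
0.86 [261.3, 201.8] 4210 [623.32608867  -6.81724814  14.        ]
0.77 [71.1, 301.1] 301 [531.66375257 -57.37761299  14.        ]
```

View pics/w4.png

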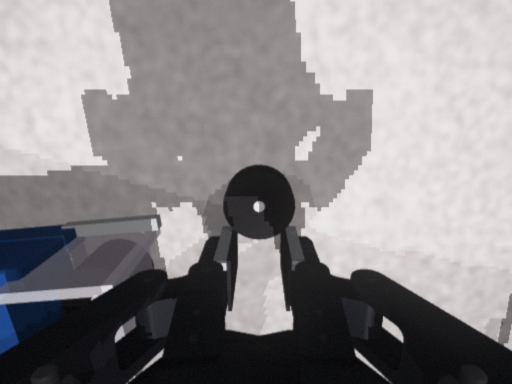

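The buzzer sits in the notch of both fingertips at (260,203), flat on the bench. I'll keep pushing.

```bash
python3 -m pendant '{"jaw":[0.25,0.25,0.25,0.25,0.25,0.25,0.25,0.25,0.25,0.25],"dp":[[0.6,0.03,-0.05],[0.9,0.03,-0.05],[1.2,0.03,0],[1.2,0.03,0],[1.2,0.03,0],[1.2,0.03,0],[1.2,0.03,0],[1.2,0.03,0],[1.2,0.03,0],[1.2,0.03,0]],"angular":[[0,0,0],[0,0,0],[0,0,0],[0,0,0],[0,0,0],[0,0,0],[0,0,0],[0,0,0],[0,0,0],[0,0,0]]}'
python3 -m pendant '{"jaw":[0.25,0.25,0.25,0.25,0.25,0.25,0.25,0.25],"dp":[[1.2,0.03,0],[1.2,0.03,0],[1.2,0.03,0],[1.0,0.03,0],[0.8,0.03,0],[0.6,0.03,0],[0.4,0,0],[0,0,0]],"angular":[[0,0,0],[0,0,0],[0,0,0],[0,0,0],[0,0,0],[0,0,0],[0,0,0],[0,0,0]]}'
python3 - <<'E'
from h import *
print(np.mean([state()["position"] for _ in range(10)],axis=0))
c=camera("wrist");im=c["pixels"]
for r in silhouettes("wrist","buzzer")[:2]: print(r["confidence"],r["xy"],r["pixels"].sum(),ray(c,r["xy"],14))
for r in silhouettes("wrist","blue_spot")[:2]: print(r["confidence"],r["xy"],r["pixels"].sum(),ray(c,r["xy"],0))
for n in ("scene","side"):
    c=camera(n)
    for r in silhouettes(n,"buzzer")[:3]: print(n,r["confidence"],r["xy"],ray(c,r["xy"],14))
    cv2.imwrite(f"pics/{n}2.png",c["pixels"])
cv2.imwrite("pics/w5.png",im)
E
```

```text
time_s: 11.12
position: [625.5, 78.7, 3.3]
tool_rot: [[0.001, 1.0, 0.0], [1.0, -0.001, 0.0], [0.0, 0.0, -1.0]]
wrist_force: [-0.8, 0.6, -0.6]
width: 21.1
gripper_force: 0.1
time_s: 12.12
position: [627.3, 142.1, 3.3]
tool_rot: [[0.0, 1.0, 0.0], [1.0, -0.0, 0.0], [0.0, 0.0, -1.0]]
wrist_force: [0.1, -0.2, -0.8]
width: 21.4
gripper_force: 0.0
[627.29765203 142.07612485   3.30540585]
0.83 [260.2, 203.3] 4198 [627.76291937 166.52254798  14.        ]
0.56 [262.3, 115.2] 27000 [628.71401292 203.94721323   0.        ]
scene 0.53 [226.5, 178.6] [434.6524217  -33.76936973  14.        ]
side 0.4 [256.5, 173.7] [629.89876538 146.9483864   14.        ]
```

View pics/w5.png

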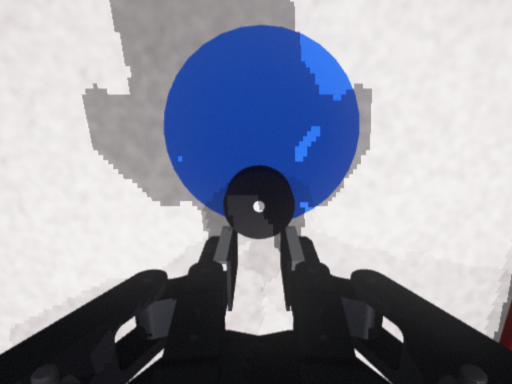

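The buzzer (259,205) is at the near edge of the blue spot (columns 164–360, top row 25), with about 30 mm left to its centre. I'll finish, back off along −y, rise, and check.

```bash
python3 -m pendant '{"jaw":[0.25,0.25,0.25,0.25,0.25,0.25,0.25,0.25,0.25],"dp":[[0.5,0.02,0],[0.7,0.02,0],[0.7,0.02,0],[0.6,0.02,0],[0.4,0,0],[0.2,0,0],[0,0,0],[-0.5,0,0],[-1.5,0,0]],"angular":[[0,0,0],[0,0,0],[0,0,0],[0,0,0],[0,0,0],[0,0,0],[0,0,0],[0,0,0],[0,0,0]]}'
python3 -m pendant '{"jaw":[0.25,0.25,0.25,0.25,0.25,0.25],"dp":[[-2,0,0],[0,0,-3],[0,0,-5],[0,0,-5],[0,0,-2],[0,0,0]],"angular":[[0,0,0],[0,0,0],[0,0,0],[0,0,0],[0,0,0],[0,0,0]]}'
python3 - <<'E'
from h import *
c=camera("wrist");im=c["pixels"]
for r in silhouettes("wrist","buzzer")[:2]: print(r["confidence"],r["xy"],r["pixels"].sum(),ray(c,r["xy"],14))
for a,ce,bb in blobs(im,(105,130,60),(125,255,255),500):
    x,y,w,h=bb;print("blue",bb,ray(c,(x,y+h/2),0),ray(c,(x+w,y+h/2),0),ray(c,(x+w/2,y),0),ray(c,(x+w/2,y+h),0))
cv2.imwrite("pics/w6.png",np.hstack([im[:,56:456],cv2.resize(camera("scene")["pixels"][120:300,150:350],(400,384))]))
E
```

```text
time_s: 13.6
position: [628.1, 152.6, 3.3]
tool_rot: [[-0.0, 1.0, 0.0], [1.0, 0.0, -0.0], [-0.0, 0.0, -1.0]]
wrist_force: [0.1, -0.7, 0.8]
width: 21.5
gripper_force: 0.0
time_s: 14.35
position: [629.5, 131.8, 155.4]
tool_rot: [[0.002, 1.0, 0.004], [1.0, -0.002, 0.001], [0.001, 0.004, -1.0]]
wrist_force: [0.2, -0.1, -1.2]
width: 21.6
gripper_force: 0.0
0.88 [256.1, 103.3] 1059 [627.66865238 197.5418691   14.        ]
blue [209  52  97 101] [584.38662461 198.16451154   0.        ] [673.46042565 198.07025429   0.        ] [628.98552783 241.04631638   0.        ] [628.80400094 151.41419305   0.        ]
blue [494 295  18  53] [894.99998176 -40.30887911   0.        ] [915.36272694 -40.39119305   0.        ] [897.94003138  -5.99284191   0.        ] [912.82383856 -76.62323804   0.        ]
```

View pics/w6.png

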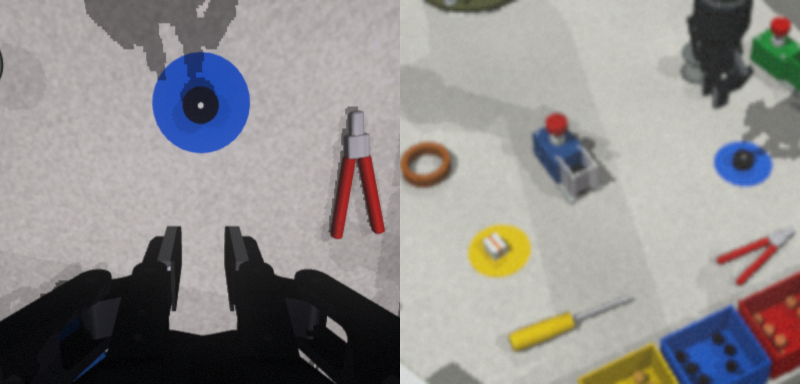

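The buzzer lies flat at the centre of the blue spot: buzzer (628,197.5), spot (629,196). The feeder, relay and the other visible items are in place, and the arm is clear.

```bash
python3 -c "from cell import sign_off; print(sign_off())"
```

```text
the job is handed in; nothing more can be done
None
```

The job is handed in: one press of the plunger released one buzzer, and it now lies within about 2 mm of the blue spot's centre; the other two should still be in the feeder, and nothing else in view moved.

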